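Measure the coffee-machine link with the ratchet micrometer

ROBOT

A 6-joint arm with a two-finger parallel gripper is mounted at the origin on the work surface. World frame = base frame: x ahead of the robot, y to its left, z up, the work surface at z = 0. Lengths are in m, angles in rad, forces in N, time in s.
With the tool pointing down it reaches from about 0.25 to 0.775 m from the base axis. Payload 4 kg.
Tool frame: the origin (TCP) lies at the very end of the fingers, on their centre line; the grasp point (between the pads) lies 19 mm behind it; z points along the fingers, y is the direction in which the jaws open and shut (so a half turn about z gives the same grasp; the last joint's range is limited). The gripper opens to 85 mm and grips with 20 to 120 N. Pads are 22 mm wide; open, the fingers measure 114 mm over their backs; the gripper's body (76 mm by 85 mm) begins 54 mm behind the grasp point. The pads swing forward as they close: fully open they stand 13 mm farther back than shut.
Start: joints at [-1.243, 0.087, 1.371, -0, 1.684, -0.103], TCP at [0.23, -0.5, 0.231] pointing down, gripper open.
Joint ranges: [-3.1, 3.1], [-0.76, 2.03], [0.27, 2.55], [-1.08, 4.22], [0.17, 2.65], [-2.57, 2.57]. Speed limits (rad/s): [2.79, 2.79, 3.14, 3.14, 3.14, 3.14].

INTERFACE

Orientations are given as a 3x3 rotation matrix whose columns are the frame's x, y, z axes.
In Python, from plant import env gives the robot as it stands. The module is installed in compiled form; this text tells all that it offers.
- The arm moves only by the shell command python3 -m inch 'ROWS'. ROWS is JSON, a list of rows, each an object with "hand": the gripper command: -1 is shut, 1 is fully open, values between are in proportion; "slide": the shift along the world's x, y, z in cm, a list of three; "turn": the turn about the world's z in degrees. A call has 1 to 12 rows; each row is the pose to reach, as a shift and turn from the pose commanded when the call began; what a row does not reach only later rows make up. A row lasts 1/10 s, in which the tool goes at most 50 mm and 8.59 degrees, less where a joint would pass 70% of its speed; a pose out of reach is approached as far as the arm can. A call with a gripper value outside its range is refused whole. The fingers move at their own pace and stop on an object; the grip force is fixed at half the most. Time passes only in rows, so rows that repeat a pose let the fingers close. It gives the time, the measured TCP pose, the force and the opening at its end, in the units of the state.
- env.get_obs(): the state, without advancing time (a new reading comes with each control period).
- env.capture(name): name is "scene" or "top" or "wrist"; returns the picture (384x512x3 uint8, blue, green, red); there is no depth.
- env.calibration(name): a dict with "mtx" (3x3 intrinsics, pixels), "pose" (4x4, takes a point from camera to world coordinates). Camera axes: x right, y up, looking along -z (the intrinsics and any distortion apply to the point x, -y, -z); pixel columns grow to the right and rows downward; lengths in m; the calibration is good to about 2 mm. A picture is of the moment at which its call begins: read the wrist's pose just before it. calibration takes no time and is no camera call; for the wrist camera it gives the pose at the moment of the call.
- env.job_done(): hands the job in, once; it reports no verdict.
The state is a dict: "t": time; "joint_pos": joint angles; "qvel": joint speeds; "tau": joint torques, N m; "ee_pos": TCP position; "eef_rot": TCP orientation; "force": force on the tool from outside, world axes, zero at the start; "ft_torque": the same for the moment, N m; "opening": finger opening in m.
Only numpy, scipy, OpenCV 4.12 (cv2) and the standard library are available. Lean on these libraries where they do the work, as an engineer would, in place of code of your own. Each camera call takes 0.05 s, during which the arm holds its last target. There are 200 camera calls.

TASK

Take the long steel link off the mat and slide it flat along the measuring stand's table, under the spindle, until its end rests gently and squarely against the back stop. Then turn the ratchet thimble clockwise (seen from above) until it slips on the clamped link; let it slip for about a sixth of a turn, never more than a third, and let go, leaving the link clamped for reading. Do not shove or press hard on the stand, and leave the other things where they are.

Things in the scene. Friction and masses are not known exactly. Their poses are not given: they have to be found in the camera images.
- link_mid (a point): Centre (half-way up) of the long link, the part to measure: a plain flat steel bar 140 mm long (its x axis), 25 mm wide (y), 6 mm thick (z up), about 150 g, a flush bronze bush 12 mm from each end; both ends alike. It starts flat on the mat.
- mat: Black round place mat, radius 165 mm, fixed to the counter, its top 4 mm above the counter; origin at the centre of its underside. Both links and one capsule lie on it.
- short_link_mid (a point): Centre of the other link on the mat: the same 25 x 6 mm bar with bushes but only 95 mm long. Leave it.
- stand: Measuring stand, fixed to the counter. Origin on the counter right under the spindle axis, x level towards the column, z up. Cast base 24 mm high, 112 mm wide, x from -0.144 to 0.112. On it a flat steel table, its top 34 mm above the counter, x from -0.139 to 0.043, y +-0.043. Round column 25 mm thick, 165 mm high, at x = 0.085.
- stop_face (a point): Foot of the back stop's face: mid-width, at table-top height (34 mm above the counter). x points level into the stop, the way the link is slid; z up. The stop is 60 mm wide, 12 mm high. The free table reaches back to x = -0.169 here; the spindle axis is at x = -0.030, y = 0. The link belongs with its end on the stop: link_mid at x = -0.070, y = 0, its length along x.
- spindle_tip (a point): Centre of the flat lower face of the micrometer spindle: a measuring disc 20 mm across, 5 mm thick, level, on an 8 mm rod. It starts 6.5 to 7.3 mm above the table, so the 6 mm link passes under with 0.5 to 1.3 mm to spare; it goes down 2 mm a turn of the screw. The head's bracket is 18 to 40 mm above the tip: 32 mm across at the spindle, then an arm 20 mm wide to the column.
- thimble_mid (a point): Centre of the ratchet thimble, the upright knurled sleeve on top of the micrometer, 22 mm across, 38 mm high, on the spindle axis 71 mm above its tip, free all round and above. Turned clockwise seen from above it screws the spindle down, lightly (0.012 N m), until this bears on the link; the torque then rises over a quarter turn or so, and the ratchet slips at about 0.08 N m.
- thimble (a joint): How far the ratchet has slipped: angle of the thimble against the spindle in rad, 0 at the start, growing as the thimble slips clockwise. It stays near 0 while the spindle turns along.
- screwdriver: Screwdriver lying on the counter. Leave it.
- mug: White mug, 92 mm high. Leave it.
- capsule_a: Aluminium coffee capsule, 43 mm across and 27 mm high, on the mat near its rim. Leave it.
- capsule_b: Black capsule of the same size, on the counter. Leave it.
- sugar_jar: White jar with steel lid, 72 mm across, 100 mm high. Leave it.
- machine_lever: The coffee machine's lever, a dark flat bar with a black grip, about 130 mm long, beside the mat. Leave it.
- parts_tray: Aluminium tray of screws and washers, 85 x 110 x 16 mm. Leave it.
There are look-alikes about, which are no part of the job. What is shaped like the part that bears link_mid but black or red is not meant.

How it is judged:
By the outcome, as a careful person would: the job done as asked, in the order asked, and still so for the second after the job is handed in, with the robot touching nothing.
It also fails if it takes over 72 s, if anything falls off the work surface, if the arm or the gripper's body presses on something with over 40 N, if the wrist force passes 120 N, or if a joint passes its speed limit or range.

## Working session

There is one attempt and no reset: what is moved stays moved. The work goes in short steps, Python scripts to look and compute and a shell command to move; the robot and the scene stay as the last step left them, time stands still between calls to the robot, and variables do not carry over. Pictures are saved under pics/ and viewed, about 8 in all and at most 12, crops included, and the job is handed in when it is done.

```bash
mkdir -p pics
cat > h.py <<'E'
import numpy as np, cv2
from plant import env
def ray(name,uv,z,cal=None):
    c=cal or env.calibration(name); K=np.array(c["mtx"]);P=np.array(c["pose"])
    d=np.linalg.inv(K)@np.array([uv[0],uv[1],1.]); d=P[:3,:3]@np.array([d[0],-d[1],-d[2]])
    o=P[:3,3]; return o+d*(z-o[2])/d[2]
def proj(name,p,cal=None):
    c=cal or env.calibration(name); K=np.array(c["mtx"]);P=np.array(c["pose"])
    q=P[:3,:3].T@(np.array(p)-P[:3,3]); q=K@np.array([q[0],-q[1],-q[2]]); return q[:2]/q[2]
E
python3 - <<'E'
from h import *
a=env.capture("scene");b=env.capture("top");
cv2.imwrite("pics/scene.png",a);cv2.imwrite("pics/top.png",b)
print({k:(np.array(v).round(3).tolist() if not isinstance(v,dict) else v) for k,v in env.get_obs().items()})
for n in("scene","top"):
    print({k:np.array(v).round(3).tolist() for k,v in env.calibration(n).items()})
E
```

```text
{'t': 0.1, 'joint_pos': [-1.243, 0.088, 1.372, 0.0, 1.684, -0.103], 'qvel': [-0.001, -0.001, -0.005, 0.0, 0.001, -0.0], 'tau': [0.002, -35.302, -31.422, -0.0, 0.008, 0.0], 'ee_pos': [0.23, -0.499, 0.23], 'eef_rot': [[0.909, 0.418, -0.001], [0.418, -0.909, 0.002], [0.0, -0.002, -1.0]], 'force': [-0.055, 1.335, 0.541], 'ft_torque': [-0.031, 0.01, 0.027], 'opening': 0.085}
{'mtx': [[409.807, 0.0, 261.815], [0.0, 409.807, 188.207], [0.0, 0.0, 1.0]], 'pose': [[0.03, -0.853, 0.521, 1.06], [1.0, 0.022, -0.021, -0.134], [0.007, 0.522, 0.853, 0.978], [0.0, 0.0, 0.0, 1.0]]}
{'mtx': [[487.414, 0.0, 254.909], [0.0, 487.414, 192.583], [0.0, 0.0, 1.0]], 'pose': [[-0.023, 0.981, -0.193, 0.22], [-1.0, -0.024, -0.005, -0.135], [-0.009, 0.192, 0.981, 1.543], [0.0, 0.0, 0.0, 1.0]]}
```

View pics/scene.png

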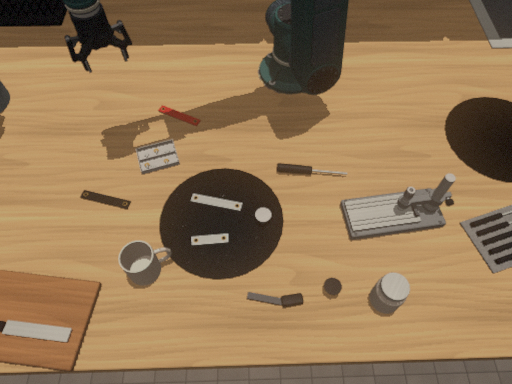

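View pics/top.png

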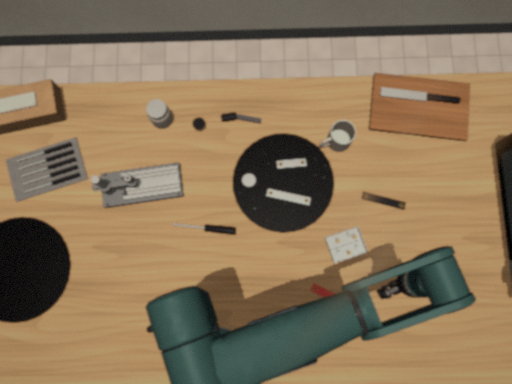

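Candidates for the link (scene pixels): steel long (217,202), steel short (210,239), black (105,200), red (180,115). I choose the long steel one, at (289,197) in top. The stand is at (393,213) in scene and (142,186) in top. Next is one close crop of both.

Run:
```python
from h import *
a=cv2.imread("pics/scene.png");b=cv2.imread("pics/top.png")
r=lambda im,x,y,w,h,s:cv2.resize(im[y:y+h,x:x+w],None,fx=s,fy=s,interpolation=cv2.INTER_CUBIC)
A=r(a,335,165,130,80,6) # 780x480
cv2.imwrite("pics/c1.png",A)
B=r(b,85,150,110,70,4);C=r(b,255,145,80,70,4)
cv2.imwrite("pics/c2.png",np.hstack([B,C]))
# link blobs
for n,im,(x,y,w,h),z in (("scene",a,(185,190,62,24),.010),("top",b,(258,183,62,26),.010)):
    m=(im[y:y+h,x:x+w].min(2)>110).astype(np.uint8)
    c=max(cv2.findContours(m,0,2)[0],key=cv2.contourArea)
    q=cv2.boxPoints(cv2.minAreaRect(c))+[x,y]
    W=np.array([ray(n,p,z) for p in q]); print(n,q.round(1).tolist(),W.mean(0).round(4))
    e=[W[1]-W[0],W[2]-W[1]]; e.sort(key=np.linalg.norm); print([np.linalg.norm(v).round(4) for v in e],np.degrees(np.arctan2(e[1][1],e[1][0])))
```

```text
scene [[190.3, 200.7], [191.8, 192.9], [241.7, 202.5], [240.2, 210.3]] [ 0.5077 -0.2358  0.01  ]
[np.float64(0.0247), np.float64(0.1408)] 76.0868718838691
top [[265.6, 195.7], [267.4, 187.8], [310.6, 197.2], [308.9, 205.1]] [ 0.5055 -0.2339  0.01  ]
[np.float64(0.0267), np.float64(0.1415)] -103.92513186256784
```

View pics/c1.png

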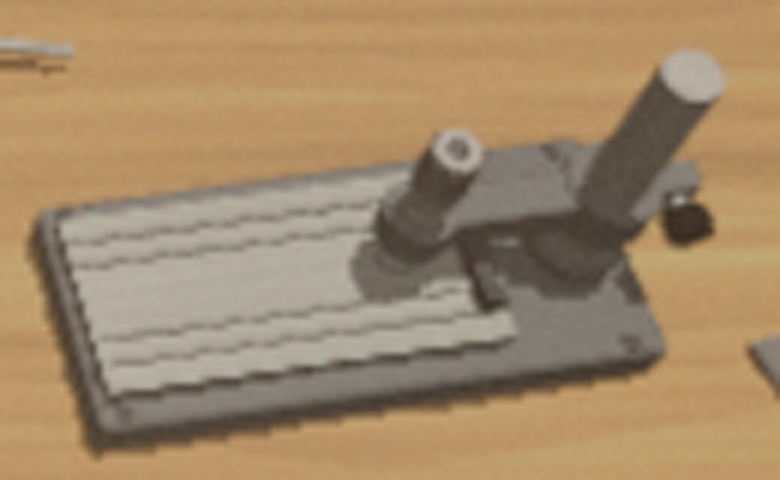

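View pics/c2.png

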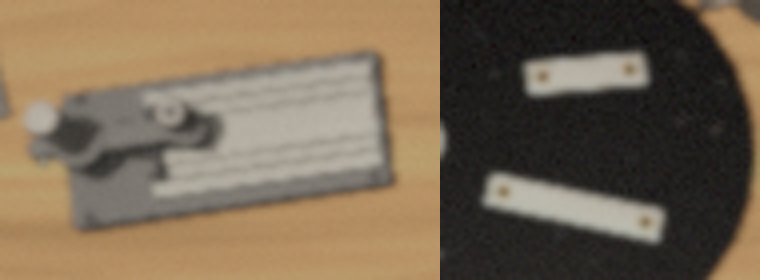

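The crops show the long link with two bushes at (289,197) in top. In scene the thimble top is at (411,190), the column top at (450,178), and the table corners are visible. Now the stand pose from both cameras.

Run:
```python
from h import *
from scipy.optimize import least_squares
S=lambda u,v:(335-.42+u/6,165-.42+v/6); T=lambda u,v:(85-.4+u/4,150-.4+v/4)
obs=[("scene",S(57,213),(-.139,.043,.034),1),("scene",S(107,397),(-.139,-.043,.034),1),("scene",S(517,337),(.043,-.043,.034),1),
("scene",S(457,150),(0,0,.131),1),("scene",S(692,77),(.085,0,.165),1),
("top",T(168,112),(0,0,.131),1),("top",T(41,117),(.085,0,.165),1),("top",T(372,62),(-.139,-.043,.034),1),("top",T(383,168),(-.139,.043,.034),1),
("top",T(152,195),(.043,.043,.034),1)]
cal={n:env.calibration(n) for n in("scene","top")}
def W(p,l):
    c,s=np.cos(p[2]),np.sin(p[2]); return np.array([p[0]+c*l[0]-s*l[1],p[1]+s*l[0]+c*l[1],l[2]])
best=None
for flip in (1,-1):
  o=[(n,q,(l[0],flip*l[1],l[2])) for n,q,l,_ in obs]
  f=lambda p:np.concatenate([proj(n,W(p,l),cal[n])-q for n,q,l in o])
  r=least_squares(f,[.5,.15,1.5]); print(flip,r.x,np.degrees(r.x[2]),r.cost); print(f(r.x).reshape(-1,2).round(1).tolist())
  for n in cal: 
    oo=[k for k in o if k[0]==n]; g=lambda p:np.concatenate([proj(a,W(p,l),cal[a])-q for a,q,l in oo]); rr=least_squares(g,r.x); print(n,rr.x,np.degrees(rr.x[2]))
```

```text
1 [0.55390352 0.2499469  1.68436365] 96.50692851496746 3.064718105206316
[[0.1, 0.3], [0.1, -1.3], [0.2, -0.3], [0.7, -0.7], [0.5, -0.3], [0.8, -0.7], [0.4, -0.7], [0.0, -0.3], [0.1, -0.6], [0.6, 0.4]]
scene [0.55509957 0.24884775 1.68805334] 96.71833183050845
top [0.55272913 0.25111404 1.6811047 ] 96.32020401397624
-1 [0.5559048  0.25231098 1.6376971 ] 93.83313178136508 2451.173191764744
[[8.1, 27.8], [-7.1, -31.9], [-8.8, -27.4], [1.8, -0.0], [2.3, 1.8], [0.0, -1.4], [-0.5, -2.7], [1.7, 27.3], [-2.7, -25.5], [-1.8, -27.2]]
scene [0.57451499 0.24872408 1.48411572] 85.03356724111256
top [0.53347061 0.24737845 1.83587666] 105.1879843021208
```

Both cameras agree to about 2 mm. The link centre is (0.5066,-0.235) at 76°, and the stand is at (0.554,0.250) with x at 96.5°. I'll hover over the grip spot, 35 mm behind the link's middle, and look.

```bash
python3 -m inch '[{"hand":1,"slide":[5,5,0],"turn":8},{"hand":1,"slide":[9,8,0],"turn":16},{"hand":1,"slide":[13,11,-1],"turn":24},{"hand":1,"slide":[17,14,-3],"turn":32},{"hand":1,"slide":[21,18,-5],"turn":40},{"hand":1,"slide":[24,21,-8],"turn":48},{"hand":1,"slide":[26.8,23.1,-10],"turn":51.3},{"hand":1,"slide":[26.8,23.1,-10],"turn":51.3},{"hand":1,"slide":[26.8,23.1,-10],"turn":51.3},{"hand":1,"slide":[26.8,23.1,-10],"turn":51.3}]'
python3 - <<'E'
from h import *
o=env.get_obs(); c=env.calibration("wrist"); im=env.capture("wrist"); cv2.imwrite("pics/w1.png",im)
R=o["eef_rot"]; P=np.array(c["pose"])
print(o["ee_pos"],np.round(R,3).tolist()); print("cam in tool",(np.array(R).T@(P[:3,3]-o["ee_pos"])).round(4),P.round(3).tolist(),c["mtx"])
print(proj("wrist",(.5066,-.235,.01),c))
for t in(76,):
  d=np.array([np.cos(np.radians(t)),np.sin(np.radians(t)),0]); print([proj("wrist",np.array([.5066,-.235,.01])+s*d,c).round(1) for s in(-.07,.07)])
E
```

```text
t: 1.1
ee_pos: [0.4974, -0.2685, 0.1307]
eef_rot: [[0.241, 0.97, -0.002], [0.97, -0.241, 0.0], [-0.0, -0.002, -1.0]]
force: [-1.3, -0.6, 0.5]
opening: 0.0853
[ 0.49735282 -0.26851153  0.13067914] [[0.241, 0.97, -0.002], [0.97, -0.241, 0.0], [-0.0, -0.002, -1.0]]
cam in tool [ 0.0852  0.     -0.1421] [[0.97, 0.227, 0.081, 0.518], [-0.241, 0.917, 0.317, -0.186], [-0.002, -0.327, 0.945, 0.273], [0.0, 0.0, 0.0, 1.0]] [[291.72281426   0.         253.15497681]
 [  0.         291.72281426 188.07709164]
 [  0.           0.           1.        ]]
[254.43588363 145.96135895]
[array([254.3, 216.4]), array([254.6,  62.2])]
```

View pics/w1.png

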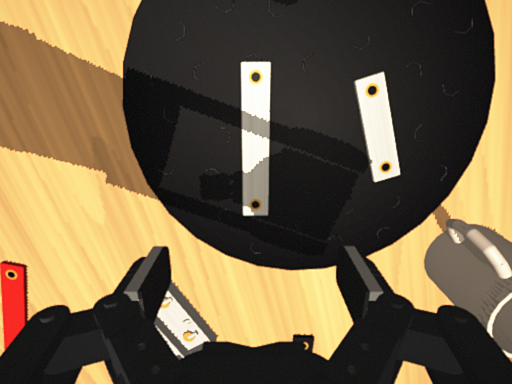

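The link lies along the middle at columns 240–270, rows 62–215, which matches the prediction within 1 px. Descend and grip.

```bash
python3 -m inch '[{"hand":1,"slide":[0.1,0,-4],"turn":0},{"hand":1,"slide":[0.1,0,-8],"turn":0},{"hand":1,"slide":[0.1,0,-10.5],"turn":0},{"hand":1,"slide":[0.1,0,-11.8],"turn":0},{"hand":1,"slide":[0.1,0,-12.5],"turn":0},{"hand":1,"slide":[0.1,0,-12.5],"turn":0},{"hand":-1,"slide":[0.1,0,-12.5],"turn":0},{"hand":-1,"slide":[0.1,0,-12.5],"turn":0},{"hand":-1,"slide":[0.1,0,-12.5],"turn":0},{"hand":-1,"slide":[0.1,0,-12.5],"turn":0},{"hand":-1,"slide":[0.1,0,-12.5],"turn":0},{"hand":-1,"slide":[0.1,0,-12.5],"turn":0}]'
python3 -m inch '[{"hand":-1,"slide":[0,0,0],"turn":0},{"hand":-1,"slide":[0,0,0.5],"turn":0},{"hand":-1,"slide":[0,0,2],"turn":0},{"hand":-1,"slide":[0,0,5],"turn":0},{"hand":-1,"slide":[0,0,8],"turn":0},{"hand":-1,"slide":[0,0,8],"turn":0},{"hand":-1,"slide":[0,0,8],"turn":0}]'
python3 - <<'E'
from h import *
im=env.capture("wrist"); cv2.imwrite("pics/w2.png",im)
E
```

```text
t: 2.35
ee_pos: [0.4992, -0.269, 0.0074]
eef_rot: [[0.242, 0.97, 0.001], [0.97, -0.242, -0.001], [-0.001, 0.001, -1.0]]
force: [-0.6, 0.7, 4.9]
opening: 0.0215
t: 3.05
ee_pos: [0.499, -0.269, 0.0872]
eef_rot: [[0.242, 0.97, 0.001], [0.97, -0.242, -0.001], [-0.001, 0.002, -1.0]]
force: [0.2, 0.2, -2.1]
opening: 0.0218
```

View pics/w2.png

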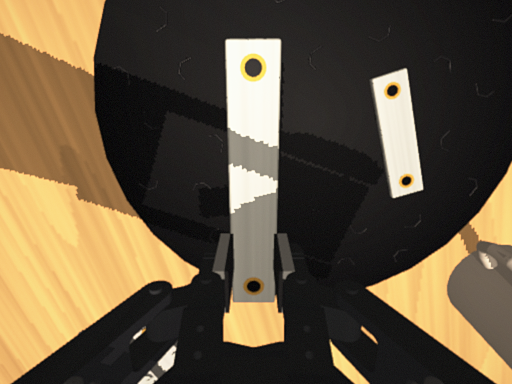

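The link is gripped, straight between the pads, spanning rows 39–301. I'll work out its height and tilt from the corners.

Run:
```python
from h import *
o=env.get_obs(); c=env.calibration("wrist"); R=np.array(o["eef_rot"]);p=o["ee_pos"]; print(p,o["force"],o["ft_torque"])
im=cv2.imread("pics/w2.png")
K=np.array(c["mtx"])
L=np.array([[-.07,-.0125,.0],[.07,-.0125,0],[.07,.0125,0],[-.07,.0125,0]])
# order near-left, far-left, far-right, near-right ; tool frame x fwd, y right
px=np.array([[233,301],[225.5,39],[281,38.5],[275,300.5]])
from scipy.optimize import least_squares
def f(v):
    x,y,z,yaw,pit=v
    Rz=cv2.Rodrigues(np.array([0,0,yaw]))[0]@cv2.Rodrigues(np.array([0,pit,0.]))[0]
    return np.concatenate([proj("wrist",p+R@(Rz@l+[x,y,z]),c)-q for l,q in zip(L,px)])
r=least_squares(f,[.035,0,-.003,0,0]); print("tool-frame centre of link top, yaw,pitch deg",r.x[:3].round(4),np.degrees(r.x[3:]).round(2),f(r.x).round(1))
```

```text
[ 0.49805703 -0.2683876   0.08556746] [-0.15484055  0.22533002 -1.93627304] [ 0.00408978  0.01336334 -0.00405806]
tool-frame centre of link top, yaw,pitch deg [0.0358 0.0003 0.0015] [-0.21 -1.96] [-0.1 -0.2 -0.  -0.1  0.   0.2  0.2  0.2]
```

Held with about 2° nose-down tilt, which the table will press flat. Carrying it to above the front of the table, nose short of the spindle.

```bash
python3 -m inch '[{"hand":-1,"slide":[0.3,2,1],"turn":2},{"hand":-1,"slide":[1.0,6,2],"turn":4},{"hand":-1,"slide":[1.8,10.5,2],"turn":7},{"hand":-1,"slide":[2.7,15,2],"turn":10},{"hand":-1,"slide":[3.5,19.5,2],"turn":13},{"hand":-1,"slide":[4.4,24,2],"turn":15},{"hand":-1,"slide":[5.2,28.5,1],"turn":17},{"hand":-1,"slide":[6,33,0],"turn":19},{"hand":-1,"slide":[6.6,36.5,0],"turn":20.3},{"hand":-1,"slide":[7,38.8,0],"turn":20.3},{"hand":-1,"slide":[7,38.8,0],"turn":20.3},{"hand":-1,"slide":[7,38.8,0],"turn":20.3}]'
python3 - <<'E'
from h import *
o=env.get_obs(); c=env.calibration("wrist"); im=env.capture("wrist"); cv2.imwrite("pics/w3.png",im)
print(o["ee_pos"])
t=np.radians(96.5);O=np.array([.554,.25,0])
W=lambda x,y,z:O+[np.cos(t)*x-np.sin(t)*y,np.sin(t)*x+np.cos(t)*y,z]
for n,q in dict(thimbletop=(0,0,.131),disc=(0,0,.041),stopL=(.03,.03,.046),stopR=(.03,-.03,.046),tFL=(-.139,.043,.034),tFR=(-.139,-.043,.034),tBL=(.043,.043,.034),tBR=(.043,-.043,.034)).items(): print(n,proj("wrist",W(*q),c).round(1))
E
```

```text
t: 4.3
ee_pos: [0.5673, 0.1192, 0.0842]
eef_rot: [[-0.111, 0.994, -0.004], [0.994, 0.111, -0.001], [-0.001, -0.004, -1.0]]
force: [0.4, -0.0, -1.6]
opening: 0.0218
[0.5673152  0.11922069 0.08418099]
thimbletop [ 256.1 -103.8]
disc [255.3  -2.3]
stopL [195.1 -74.7]
stopR [315.6 -75.3]
tFL [196.1 222.1]
tFR [314.5 222.1]
tBL [173.  -93.3]
tBR [337.6 -94.3]
```

View pics/w3.png

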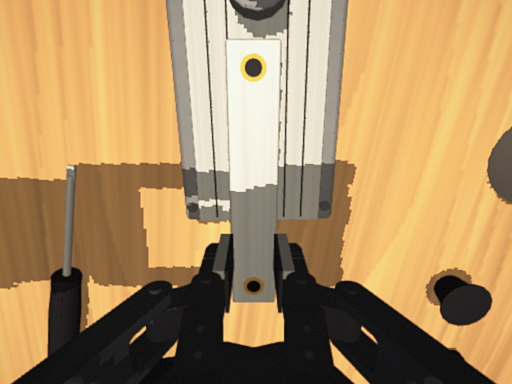

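The link is held above the front of the table. The disc shows at about (258,5), and the base front corners are near (188,217) and (331,217). I'll fit the base sides for a finer lateral offset and yaw.

Run:
```python
from h import *
im=cv2.imread("pics/w3.png"); c=env.calibration("wrist")
hsv=cv2.cvtColor(im,cv2.COLOR_BGR2HSV)
gray=(hsv[:,:,1]<45).astype(np.uint8)
rows=range(30,150,4); L=[];Rr=[]
for v in rows:
    s=np.flatnonzero(gray[v,120:400])+120
    # longest continuous run around 256 
    l=256
    while gray[v,l-1] or gray[v,l-2] or gray[v,l-3]: l-=1
    r=256
    while gray[v,r+1] or gray[v,r+2] or gray[v,r+3]: r+=1
    L.append(l-.5);Rr.append(r+.5)
print(list(zip(rows,L,Rr))[::6])
t=np.radians(96.5);O=np.array([.554,.25,0])
def S(p): d=p-O; return np.array([np.cos(t)*d[0]+np.sin(t)*d[1],-np.sin(t)*d[0]+np.cos(t)*d[1]])
for nm,E in(("L",L),("R",Rr)):
    A=np.array([S(ray("wrist",(u,v),.024,c)) for u,v in zip(E,rows)])
    k=np.polyfit(A[:,0],A[:,1],1); res=A[:,1]-np.polyval(k,A[:,0]); g=abs(res)<.0015; k=np.polyfit(A[g,0],A[g,1],1)
    print(nm,"yaw",np.degrees(k[0]).round(2),"y@-0.07",np.polyval(k,-.07).round(4),g.sum())
# link axis in stand
px=[[233,301],[225.5,39],[281,38.5],[275,300.5]]
B=[S(ray("wrist",q,.083,c)) for q in px]; print(np.round(B,4).tolist(), (B[1]+B[2])/2,(B[0]+B[3])/2)
# front edge
for u in (195,205,300,320):
    col=gray[180:240,u]; v=180+np.flatnonzero(col).max()+.5; print("front",S(ray("wrist",(u,v),.024,c)).round(4))
```

```text
[(30, 168.5, 344.5), (54, 255.5, 342.5), (78, 255.5, 256.5), (102, 175.5, 338.5), (126, 178.5, 336.5)]
L yaw -4.96 y@-0.07 0.0514 2
R yaw 5.07 y@-0.07 -0.055 3
[[-0.1687, 0.0134], [-0.0268, 0.013], [-0.0267, -0.0116], [-0.1683, -0.0119]] [-0.02677376  0.00068818] [-0.16848966  0.00075933]
front [-0.1408  0.0457]
front [-0.1425  0.0382]
front [-0.1418 -0.0343]
front [-0.1402 -0.0495]
```

Run:
```python
from h import *
c=env.calibration("wrist"); t=np.radians(96.5);O=np.array([.554,.25,0])
def S(p): d=p-O; return np.array([np.cos(t)*d[0]+np.sin(t)*d[1],-np.sin(t)*d[0]+np.cos(t)*d[1]])
for v,l,r in((30,168.5,344.5),(102,175.5,338.5),(126,178.5,336.5)):
    a=S(ray("wrist",(l,v),.024,c));b=S(ray("wrist",(r,v),.024,c)); print(a.round(4),b.round(4),"mid",((a+b)/2).round(4))
```

```text
[-0.0134  0.0533] [-0.0139 -0.0556] mid [-0.0136 -0.0011]
[-0.0562  0.0529] [-0.0566 -0.0558] mid [-0.0564 -0.0015]
[-0.072   0.0523] [-0.0724 -0.0559] mid [-0.0722 -0.0018]
```

```bash
python3 -m inch '[{"hand":-1,"slide":[0.22,0,-2],"turn":0.4},{"hand":-1,"slide":[0.22,0,-3.5],"turn":0.4},{"hand":-1,"slide":[0.22,0,-4.2],"turn":0.4},{"hand":-1,"slide":[0.22,0,-4.5],"turn":0.4},{"hand":-1,"slide":[0.22,0,-4.6],"turn":0.4},{"hand":-1,"slide":[0.22,0,-4.7],"turn":0.4},{"hand":-1,"slide":[0.22,0,-4.75],"turn":0.4},{"hand":-1,"slide":[0.22,0,-4.8],"turn":0.4},{"hand":-1,"slide":[0.22,0,-4.8],"turn":0.4}]'
```

```text
t: 5.25
ee_pos: [0.5711, 0.1193, 0.0388]
eef_rot: [[-0.116, 0.993, 0.001], [0.993, 0.116, 0.0], [-0.0, 0.001, -1.0]]
force: [0.1, 0.1, -1.4]
opening: 0.0216
```

```bash
for i in 1 2; do python3 -m inch '[{"hand":-1,"slide":[0,0,-0.05],"turn":0},{"hand":-1,"slide":[0,0,-0.1],"turn":0},{"hand":-1,"slide":[0,0,-0.1],"turn":0}]' | grep -v rot; done
```

```text
t: 5.55
ee_pos: [0.5711, 0.1193, 0.0375]
force: [0.3, -0.6, -1.9]
opening: 0.0214
t: 5.85
ee_pos: [0.5711, 0.1193, 0.0374]
force: [-1.8, -0.7, 5.4]
opening: 0.0215
```

Contact at 5 N. I'll open a little so the link settles flat, rise 1.5 mm, regrip, and look.

```bash
python3 -m inch '[{"hand":0,"slide":[0,0,0],"turn":0},{"hand":0,"slide":[0,0,0.1],"turn":0},{"hand":0,"slide":[0,0,0.15],"turn":0},{"hand":-1,"slide":[0,0,0.15],"turn":0},{"hand":-1,"slide":[0,0,0.15],"turn":0},{"hand":-1,"slide":[0,0,0.15],"turn":0},{"hand":-1,"slide":[0,0,0.15],"turn":0},{"hand":-1,"slide":[0,0,0.15],"turn":0}]' | grep -v rot
python3 - <<'E'
from h import *
o=env.get_obs(); print(o["ee_pos"],o["force"]);cv2.imwrite("pics/w4.png",env.capture("wrist"))
E
```

```text
t: 6.65
ee_pos: [0.5711, 0.1192, 0.0381]
force: [-0.9, 0.3, 1.1]
opening: 0.0215
[0.57105924 0.11924376 0.03805745] [-0.88582616  0.25607329  1.09142531]
```

View pics/w4.png

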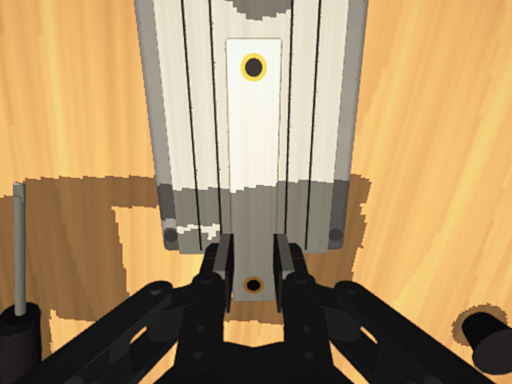

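The link lies flat between the grooves. The table axis looks slightly turned to the left, so I'll measure the grooves against the link edges.

Run:
```python
from h import *
o=env.get_obs(); c=env.calibration("wrist"); R=np.array(o["eef_rot"]);p=o["ee_pos"]
g=cv2.cvtColor(cv2.imread("pics/w4.png"),cv2.COLOR_BGR2GRAY).astype(float)
def T(uv,z): return (R.T@(ray("wrist",uv,z,c)-p))[:2]
def line(u0,u1,r0,r1,z,win=6,mode="min"):
    P=[]
    for v in range(r0,r1,3):
        u=u0+(u1-u0)*(v-r0)/(r1-r0); a=int(u)-win; s=g[v,a:a+2*win+1]
        if mode=="min":
            w=np.clip(np.median(s)-s-15,0,None)
            if w.sum()<20: continue
            x=a+(w*np.arange(len(s))).sum()/w.sum()
        P.append(T((x,v),z))
    P=np.array(P);k=np.polyfit(P[:,0],P[:,1],1);r=P[:,1]-np.polyval(k,P[:,0]);q=abs(r)<.0007;k=np.polyfit(P[q,0],P[q,1],1)
    return np.degrees(k[0]).round(2),np.polyval(k,.036).round(4),q.sum(),len(P)
for n,a in dict(L1=(184,196,20,170),L2=(210.5,217.5,20,170),R2=(292.5,287.5,20,170),R1=(319,311,20,170)).items(): print(n,line(*a,.034))
px=[[232.5,300],[227,39],[281,39],[274,300]]
B=[T(q,.040) for q in px]; print(np.round(B,4).tolist())
# base corners at front
print([T(q,.024).round(4) for q in((165,253),(343,252.5))])
```

```text
L1 (np.float64(-0.42), np.float64(-0.0301), np.int64(50), 50)
L2 (np.float64(-0.43), np.float64(-0.0182), np.int64(50), 50)
R2 (np.float64(-0.43), np.float64(0.0177), np.int64(50), 50)
R1 (np.float64(-0.44), np.float64(0.0297), np.int64(50), 50)
[[-0.0328, -0.0118], [0.1048, -0.0111], [0.1048, 0.0123], [-0.0328, 0.0125]]
[array([-0.011 , -0.0538]), array([-0.0107,  0.0554])]
```

Table axis is 0.5° CCW of the link and 0.4 mm to its left. I'll correct that and slide 50 mm along 97.1°.

```bash
python3 -m inch '[{"hand":-1,"slide":[-0.04,0,0],"turn":0.5},{"hand":-1,"slide":[-0.09,0.4,0],"turn":0.5},{"hand":-1,"slide":[-0.16,1,0],"turn":0.5},{"hand":-1,"slide":[-0.26,1.8,0],"turn":0.5},{"hand":-1,"slide":[-0.36,2.6,0],"turn":0.5},{"hand":-1,"slide":[-0.46,3.4,0],"turn":0.5},{"hand":-1,"slide":[-0.56,4.2,0],"turn":0.5},{"hand":-1,"slide":[-0.63,4.7,0],"turn":0.5},{"hand":-1,"slide":[-0.66,4.96,0],"turn":0.5},{"hand":-1,"slide":[-0.66,4.96,0],"turn":0.5},{"hand":-1,"slide":[-0.66,4.96,0],"turn":0.5}]'
python3 -m inch '[{"hand":-1,"slide":[-0.012,0.1,0],"turn":0},{"hand":-1,"slide":[-0.025,0.2,0],"turn":0},{"hand":-1,"slide":[-0.038,0.3,0],"turn":0},{"hand":-1,"slide":[-0.05,0.4,0],"turn":0},{"hand":-1,"slide":[-0.05,0.4,0],"turn":0}]' | grep -v rot
```

```text
t: 7.8
ee_pos: [0.5643, 0.1697, 0.038]
eef_rot: [[-0.125, 0.992, 0.0], [0.992, 0.125, 0.002], [0.002, 0.0, -1.0]]
force: [-0.7, 1.2, 3.6]
opening: 0.0213
t: 8.3
ee_pos: [0.564, 0.1726, 0.038]
force: [0.1, -3.0, 4.7]
opening: 0.0215
```

```bash
for i in 1 2; do python3 -m inch '[{"hand":-1,"slide":[-0.006,0.05,0],"turn":0},{"hand":-1,"slide":[-0.006,0.05,0],"turn":0}]' | grep -v rot; done
python3 - <<'E'
from h import *
o=env.get_obs(); print(o["ee_pos"],o["force"],o["ft_torque"]);cv2.imwrite("pics/w5.png",env.capture("wrist"))
b=env.capture("scene"); cv2.imwrite("pics/s5.png",b)
x=cv2.resize(b[165:245,335:465],None,fx=4,fy=4,interpolation=cv2.INTER_CUBIC)
w=cv2.imread("pics/w5.png")[:,130:400]
H=np.zeros((384,800,3),np.uint8);H[:,:270]=w;H[:320,275:795]=x;cv2.imwrite("pics/m5.png",H)
E
```

```text
t: 8.5
ee_pos: [0.564, 0.1731, 0.038]
force: [-0.2, -3.6, 4.9]
opening: 0.0212
t: 8.7
ee_pos: [0.5639, 0.1736, 0.038]
force: [0.3, -3.9, 5.4]
opening: 0.021
[0.56391687 0.17360692 0.03802694] [ 0.2510709  -3.90339     5.40602126] [-0.55700365 -0.02210451 -0.01161575]
```

View pics/m5.png

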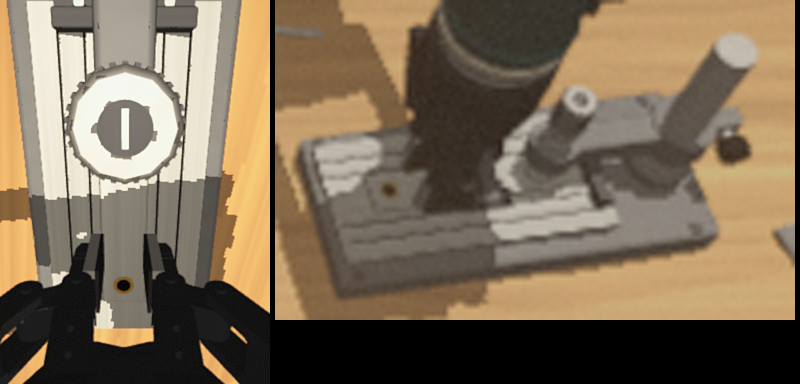

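The picture shows the thimble top at (255,121), the stop's lower edge at about row 30, and the link passing under the spindle. The drag of about 3.9 N moves with the link, so it looks like rubbing rather than the stop. I'll check the remaining gap.

```bash
python3 - <<'E'
from h import *
o=env.get_obs(); c=env.calibration("wrist"); R=np.array(o["eef_rot"]);p=o["ee_pos"]
g=cv2.cvtColor(cv2.imread("pics/w5.png"),cv2.COLOR_BGR2GRAY).astype(int)
def T(uv,z): return (R.T@(ray("wrist",uv,z,c)-p))[:2].round(4)
for u in(190,205,300,315): print(u,g[0:44:2,u].tolist())
for u in(255,): print(u,g[305:340:2,u].tolist())
for v in(26,28,30,32,34): print(v,T((195,v),.046),T((310,v),.046),T((195,v),.034))
print("tail",T((228,327),.04),T((280,327),.04)); print("thimble top",T((254.5,121),.131))
E
python3 -m inch '[{"hand":-1,"slide":[0,0,0.05],"turn":0},{"hand":-1,"slide":[0,0,0.05],"turn":0}]' | grep -v rot
```

```text
190 [112, 112, 114, 87, 108, 111, 112, 110, 108, 109, 108, 108, 111, 80, 32, 30, 88, 198, 243, 187, 243, 188]
205 [243, 245, 252, 122, 106, 109, 111, 111, 107, 107, 109, 110, 113, 91, 36, 28, 95, 128, 201, 240, 239, 239]
300 [239, 240, 245, 126, 102, 108, 106, 106, 105, 105, 106, 107, 111, 85, 37, 29, 75, 129, 236, 233, 233, 233]
315 [106, 107, 110, 76, 104, 106, 107, 105, 104, 104, 105, 106, 108, 93, 41, 30, 74, 125, 122, 233, 228, 229]
255 [124, 124, 124, 123, 124, 123, 123, 122, 122, 122, 124, 120, 190, 187, 185, 186, 186, 187]
26 [ 0.1087 -0.0234] [0.1087 0.0235] [ 0.1108 -0.0255]
28 [ 0.108  -0.0235] [0.108  0.0235] [ 0.11   -0.0256]
30 [ 0.1072 -0.0235] [0.1072 0.0236] [ 0.1092 -0.0256]
32 [ 0.1065 -0.0236] [0.1065 0.0236] [ 0.1084 -0.0257]
34 [ 0.1058 -0.0236] [0.1058 0.0237] [ 0.1076 -0.0258]
tail [-0.0528 -0.015 ] [-0.0528  0.0166]
thimble top [0.0798 0.0005]
t: 9.0
ee_pos: [0.5636, 0.174, 0.038]
force: [1.8, -1.6, 2.1]
opening: 0.0214
```

About 3 mm still to go to the stop, whose foot is at row 33 and square in the image. Continuing in half-millimetre steps.

```bash
for i in 1 2 3; do python3 -m inch '[{"hand":-1,"slide":[-0.006,0.05,0],"turn":0},{"hand":-1,"slide":[-0.012,0.1,0],"turn":0},{"hand":-1,"slide":[-0.012,0.1,0],"turn":0}]' | egrep "pos|force"; done
```

```text
ee_pos: [0.5633, 0.175, 0.038]
force: [0.3, -3.0, 3.1]
ee_pos: [0.5631, 0.176, 0.038]
force: [-0.0, -2.4, 0.9]
ee_pos: [0.5631, 0.1763, 0.0381]
force: [-0.4, -4.5, 1.9]
```

```bash
python3 -m inch '[{"hand":-1,"slide":[-0.006,0.05,0],"turn":0},{"hand":-1,"slide":[-0.006,0.05,0],"turn":0}]' | egrep "pos|force"; python3 -m inch '[{"hand":-1,"slide":[-0.006,0.05,0],"turn":0},{"hand":-1,"slide":[-0.006,0.05,0],"turn":0}]' | egrep "pos|force"
python3 - <<'E'
from h import *
g=cv2.cvtColor(env.capture("wrist"),cv2.COLOR_BGR2GRAY);cv2.imwrite("pics/w6.png",g)
for u in(190,205,300,315): print(u,g[0:44:2,u].tolist())
E
```

```text
ee_pos: [0.5631, 0.1763, 0.0381]
force: [-0.5, -6.5, 0.5]
ee_pos: [0.5631, 0.1764, 0.0381]
force: [1.2, -6.9, 1.4]
190 [146, 147, 121, 112, 112, 114, 115, 87, 109, 110, 112, 110, 108, 109, 110, 111, 110, 77, 24, 31, 102, 192]
205 [146, 147, 127, 205, 246, 242, 187, 82, 109, 110, 112, 108, 108, 109, 107, 112, 111, 85, 32, 35, 132, 131]
300 [145, 143, 238, 241, 240, 241, 245, 131, 104, 108, 109, 106, 105, 106, 107, 107, 109, 80, 28, 33, 117, 239]
315 [144, 146, 123, 105, 109, 108, 109, 78, 105, 106, 107, 107, 105, 106, 105, 107, 110, 87, 33, 31, 114, 122]
```

Stopped dead at 6.9 N: the end is on the stop, and the stop edge is square in the image. Ease the push, release, and rise.

```bash
python3 -m inch '[{"hand":-1,"slide":[0.01,-0.1,0],"turn":0},{"hand":-0.3,"slide":[0.01,-0.1,0],"turn":0},{"hand":0.3,"slide":[0.01,-0.1,0],"turn":0},{"hand":1,"slide":[0.01,-0.1,0],"turn":0},{"hand":1,"slide":[0.01,-0.1,0],"turn":0},{"hand":1,"slide":[0.01,-0.1,1],"turn":0},{"hand":1,"slide":[0.01,-0.1,4],"turn":0},{"hand":1,"slide":[0.01,-0.1,8],"turn":0},{"hand":1,"slide":[0.01,-0.1,12],"turn":0},{"hand":1,"slide":[0.01,-0.1,13],"turn":0},{"hand":1,"slide":[0.01,-0.1,13],"turn":0},{"hand":1,"slide":[0.01,-0.1,13],"turn":0}]'
python3 - <<'E'
from h import *
o=env.get_obs(); c=env.calibration("wrist"); im=env.capture("wrist");cv2.imwrite("pics/w7.png",im)
print(o["ee_pos"])
t=np.radians(97.1);O=np.array([.5542,.2522,0])
W=lambda x,y,z:O+[np.cos(t)*x-np.sin(t)*y,np.sin(t)*x+np.cos(t)*y,z]
for n,q in dict(thimbletop=(0,0,.131),stopL=(.03,.03,.046),stopR=(.03,-.03,.046),tailL=(-.11,.0125,.04),tailR=(-.11,-.0125,.04)).items(): print(n,proj("wrist",W(*q),c).round(1))
E
```

```text
t: 11.55
ee_pos: [0.5626, 0.1768, 0.1673]
eef_rot: [[-0.125, 0.992, -0.002], [0.992, 0.125, -0.0], [-0.0, -0.002, -1.0]]
force: [-0.4, -0.2, -0.6]
opening: 0.0854
[0.56264875 0.17683831 0.16726582]
thimbletop [254.6 103.8]
stopL [218.3  60.7]
stopR [290.6  60.8]
tailL [241.6 212.6]
tailR [266.4 212.6]
```

View pics/w7.png

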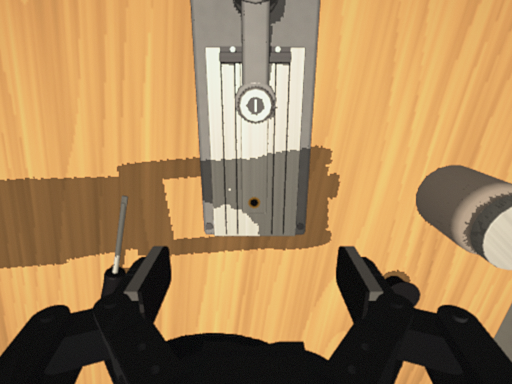

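Thimble top is at (255,105), 1 row from the prediction. The link's rear bush is at (254,203), centred between the grooves with its end at the stop. Now I'll move above the thimble, wound back 150° for maximum clockwise travel.

```bash
python3 -m inch '[{"hand":1,"slide":[0,1,1],"turn":8.5},{"hand":1,"slide":[-0.2,2,1.5],"turn":17},{"hand":1,"slide":[-0.4,3.5,1.5],"turn":25.5},{"hand":1,"slide":[-0.6,5,1.5],"turn":34},{"hand":1,"slide":[-0.8,6.5,1.5],"turn":42.5},{"hand":1,"slide":[-0.82,7.47,1.5],"turn":51},{"hand":1,"slide":[-0.82,7.47,1.5],"turn":59.5},{"hand":1,"slide":[-0.82,7.47,1.5],"turn":68},{"hand":1,"slide":[-0.82,7.47,1.5],"turn":76.5},{"hand":1,"slide":[-0.82,7.47,1.5],"turn":85},{"hand":1,"slide":[-0.82,7.47,1.5],"turn":93.5},{"hand":1,"slide":[-0.82,7.47,1.5],"turn":101}]' >/dev/null
python3 -m inch '[{"hand":1,"slide":[0,0,0],"turn":8.5},{"hand":1,"slide":[0,0,0],"turn":17},{"hand":1,"slide":[0,0,0],"turn":25.5},{"hand":1,"slide":[0,0,0],"turn":34},{"hand":1,"slide":[0,0,0],"turn":42.5},{"hand":1,"slide":[0,0,0],"turn":49},{"hand":1,"slide":[0,0,0],"turn":49},{"hand":1,"slide":[0,0,0],"turn":49}]'
python3 - <<'E'
from h import *
o=env.get_obs(); c=env.calibration("wrist"); im=env.capture("wrist");cv2.imwrite("pics/w8.png",im)
print(o["ee_pos"],np.round(o["joint_pos"],3)); print("pred",proj("wrist",(.5544,.2515,.131),c),"axis",proj("wrist",list(o["ee_pos"][:2])+[.131],c))
g=cv2.medianBlur(cv2.cvtColor(im,cv2.COLOR_BGR2GRAY),3)
C=cv2.HoughCircles(g,cv2.HOUGH_GRADIENT,1.5,20,param1=120,param2=25,minRadius=9,maxRadius=35)
if C is not None:
  for q in C[0][:8]: print(q.round(1),ray("wrist",q[:2],.131,c).round(4))
E
```

```text
t: 13.6
ee_pos: [0.5543, 0.2513, 0.1813]
eef_rot: [[-0.39, -0.921, -0.003], [-0.921, 0.39, -0.001], [0.002, 0.003, -1.0]]
force: [0.2, 0.4, 0.4]
opening: 0.0853
[0.55431731 0.25127927 0.18128759] [ 0.332  0.234  1.302  0.     1.609 -2.409]
pred [252.76359719 210.92567954] axis [252.74960219 210.62340783]
[249.8 180.8  34.1] [0.5475 0.2298 0.131 ]
[192.8  74.2  34.1] [0.5527 0.1529 0.131 ]
[299.2 218.2  34.1] [0.5257 0.27   0.131 ]
[209.2 102.8  34.1] [0.5507 0.1721 0.131 ]
[215.2  53.2  32.4] [0.5349 0.1477 0.131 ]
[225.8 158.2  34.1] [0.5561 0.2089 0.131 ]
[210.8 135.8  34.1] [0.5589 0.1913 0.131 ]
[287.2 258.8  30.8] [0.5457 0.2982 0.131 ]
```

View pics/w8.png

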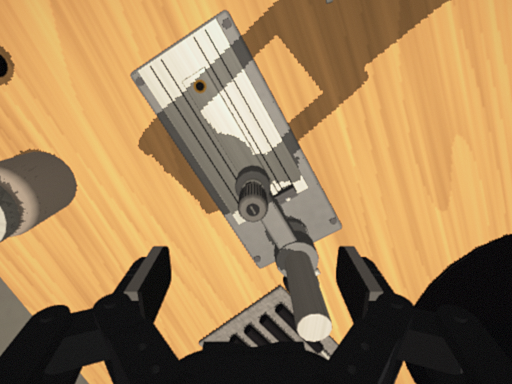

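Thimble top is at (252,209), within 1 mm of the tool axis. Descend and grip it, with the jaw at 157° and column and links clear.

```bash
python3 -m inch '[{"hand":1,"slide":[-0.03,-0.05,-2],"turn":0},{"hand":1,"slide":[-0.03,-0.05,-5],"turn":0},{"hand":1,"slide":[-0.03,-0.05,-7],"turn":0},{"hand":1,"slide":[-0.03,-0.05,-7.6],"turn":0},{"hand":1,"slide":[-0.03,-0.05,-7.6],"turn":0},{"hand":1,"slide":[-0.03,-0.05,-7.6],"turn":0}]' | egrep "pos|force"
python3 -c "
from h import *; o=env.get_obs(); print(o['ft_torque'],o['tau'][5])"
python3 -m inch '[{"hand":-0.3,"slide":[0,0,0],"turn":0},{"hand":-0.5,"slide":[0,0,0],"turn":0},{"hand":-0.5,"slide":[0,0,0],"turn":0},{"hand":-1,"slide":[0,0,0],"turn":0},{"hand":-1,"slide":[0,0,0],"turn":0},{"hand":-1,"slide":[0,0,0],"turn":0},{"hand":-1,"slide":[0,0,0],"turn":0}]'
python3 -c "
from h import *; o=env.get_obs(); print(o['ft_torque'],o['tau'][5])"
```

```text
ee_pos: [0.5555, 0.2513, 0.1086]
force: [0.2, -0.4, -0.2]
[-0.00259089 -0.03369886 -0.00267266] 0.004228748730383813
t: 14.95
ee_pos: [0.5549, 0.2511, 0.1079]
eef_rot: [[-0.388, -0.922, 0.0], [-0.922, 0.388, 0.0], [-0.0, -0.0, -1.0]]
force: [-1.1, 0.1, 4.5]
opening: 0.0195
[-0.01871521  0.18920014  0.02328137] -0.003428597847232595
```

```bash
cat > q.py <<'E'
from h import *
o=env.get_obs();R=np.array(o["eef_rot"]);print("t %.2f Mz %.4f tau6 %.4f yaw %.1f q6 %.2f F %s"%(o["t"],o["ft_torque"][2],o["tau"][5],np.degrees(np.arctan2(R[1,1],R[0,1])),o["joint_pos"][5],np.round(o["force"],1)))
E
for i in 1 2; do python3 -m inch '[{"hand":-1,"slide":[0,0,-0.006],"turn":-8},{"hand":-1,"slide":[0,0,-0.01],"turn":-16},{"hand":-1,"slide":[0,0,-0.014],"turn":-24},{"hand":-1,"slide":[0,0,-0.018],"turn":-32},{"hand":-1,"slide":[0,0,-0.022],"turn":-40},{"hand":-1,"slide":[0,0,-0.022],"turn":-40}]' >/dev/null; python3 q.py; done
```

```text
t 15.55 Mz 0.0019 tau6 0.6083 yaw 117.2 q6 -1.71 F [ 0.2 -0.7  2.6]
t 16.15 Mz 0.0155 tau6 0.5998 yaw 77.3 q6 -1.02 F [-0.1 -1.6  4.3]
```

```bash
for i in 1 2 3 4; do python3 -m inch '[{"hand":-1,"slide":[0,0,-0.004],"turn":-6},{"hand":-1,"slide":[0,0,-0.008],"turn":-12},{"hand":-1,"slide":[0,0,-0.011],"turn":-20},{"hand":-1,"slide":[0,0,-0.011],"turn":-20}]' >/dev/null; python3 q.py; done
```

```text
t 16.55 Mz 0.0502 tau6 0.5785 yaw 57.4 q6 -0.67 F [-1.3 -2.7  5. ]
t 16.95 Mz -0.0111 tau6 0.4725 yaw 37.4 q6 -0.32 F [-1.4 -2.1  5. ]
t 17.35 Mz -0.0252 tau6 0.4611 yaw 17.4 q6 0.03 F [-2.1 -2.8  5.9]
t 17.75 Mz 0.0221 tau6 0.4506 yaw -2.6 q6 0.38 F [-2.7 -3.   6.4]
```

Single readings are noisy, so I'll average several per stop using camera time steps.

```bash
cat > q.py <<'E'
from h import *
A=[];B=[]
for i in range(8):
    env.capture("wrist"); o=env.get_obs(); A.append(o["ft_torque"]);B.append(o["force"])
A=np.array(A);R=np.array(o["eef_rot"])
print("t %.2f Mz %.4f +- %.4f tau6 %.4f yaw %.1f q6 %.2f F %s"%(o["t"],A[:,2].mean(),A[:,2].std()/8**.5,o["tau"][5],np.degrees(np.arctan2(R[1,1],R[0,1])),o["joint_pos"][5],np.mean(B,0).round(1)))
E
python3 q.py
python3 -m inch '[{"hand":-1,"slide":[0,0,-0.004],"turn":-6},{"hand":-1,"slide":[0,0,-0.008],"turn":-12},{"hand":-1,"slide":[0,0,-0.011],"turn":-20},{"hand":-1,"slide":[0,0,-0.011],"turn":-20}]' >/dev/null; python3 q.py
```

```text
t 18.15 Mz -0.0507 +- 0.0081 tau6 -0.0479 yaw -2.4 q6 0.37 F [-1.9 -2.8  6.3]
t 18.95 Mz -0.0698 +- 0.0121 tau6 -0.0616 yaw -22.4 q6 0.72 F [-2.2 -3.1  6.6]
```

Holding torque is now rising, tau6 0.048 to 0.062 over 20°, which is the rate expected while clamping. Continue in steps to find the plateau.

```bash
for i in 1 2 3; do python3 -m inch '[{"hand":-1,"slide":[0,0,0],"turn":-5},{"hand":-1,"slide":[0,0,0],"turn":-10},{"hand":-1,"slide":[0,0,0],"turn":-15},{"hand":-1,"slide":[0,0,0],"turn":-15}]' >/dev/null; python3 q.py; done
```

```text
t 19.75 Mz -0.0402 +- 0.0106 tau6 -0.0506 yaw -37.4 q6 0.99 F [-2.4 -2.7  6.9]
t 20.55 Mz -0.0632 +- 0.0114 tau6 -0.0592 yaw -52.4 q6 1.25 F [-2.4 -2.5  6.8]
t 21.35 Mz -0.0287 +- 0.0103 tau6 -0.0608 yaw -67.4 q6 1.51 F [-2.8 -2.5  6.3]
```

The readings are ambiguous: the holding torque levels at about 0.06, but with an unexpected sign. I'll average here, release, and take the unloaded baseline to tell clamped from free.

```bash
cat > q2.py <<'E'
from h import *
A=[];C=[];F=[]
for i in range(14):
    env.capture("wrist"); o=env.get_obs(); A.append(o["ft_torque"]);C.append(o["tau"]);F.append(o["force"])
A=np.array(A);C=np.array(C);R=np.array(o["eef_rot"])
print("t %.2f"%o["t"],"M",A.mean(0).round(4),"se",(A.std(0)/14**.5).round(4),"tau6 %.4f sd %.4f"%(C[:,5].mean(),C[:,5].std()),"first/last",C[[0,-1],5].round(4),"F",np.mean(F,0).round(1),"yaw %.2f"%np.degrees(np.arctan2(R[1,1],R[0,1])))
E
python3 q2.py
python3 -m inch '[{"hand":0,"slide":[0,0,0],"turn":0},{"hand":0,"slide":[0,0,0],"turn":0},{"hand":0,"slide":[0,0,0],"turn":0},{"hand":0,"slide":[0,0,0],"turn":0}]' >/dev/null; python3 q2.py
```

```text
t 22.05 M [-0.4958  0.5137 -0.0603] se [0.0058 0.009  0.0096] tau6 -0.0607 sd 0.0000 first/last [-0.0607 -0.0607] F [-2.9 -2.6  6.7] yaw -67.43
t 23.15 M [ 0.0059 -0.0139 -0.0026] se [0.0091 0.0039 0.0099] tau6 -0.0028 sd 0.0026 first/last [-0.009  -0.0003] F [-0.3  0.   0.1] yaw -67.81
```

Released, tau6 and Mz fall from -0.061 to 0, so the thimble was resisting well beyond the free drag of 0.012 and must be clamped. I'll regrip and turn 15° very slowly, reading torque on the move: 0.08 means slipping, 0.012 means free.

```bash
cat > q3.py <<'E'
from h import *
o=env.get_obs();print("%.2f Mz %.3f tau6 %.4f"%(o["t"],o["ft_torque"][2],o["tau"][5]),np.round(o["force"],1))
E
python3 -m inch '[{"hand":-1,"slide":[-0.05,-0.05,0.1],"turn":0},{"hand":-1,"slide":[-0.05,-0.05,0.1],"turn":0},{"hand":-1,"slide":[-0.05,-0.05,0.1],"turn":0},{"hand":-1,"slide":[-0.05,-0.05,0.1],"turn":0},{"hand":-1,"slide":[-0.05,-0.05,0.1],"turn":0}]' >/dev/null; python3 q3.py
for i in 1 2 3 4 5 6 7 8 9 10; do python3 -m inch '[{"hand":-1,"slide":[0,0,0],"turn":-1.5}]' >/dev/null; python3 q3.py; done
```

```text
23.65 Mz -0.003 tau6 -0.0001 [-1.2  0.   2.4]
23.75 Mz 0.010 tau6 -0.2637 [-0.1 -1.   2.6]
23.85 Mz 0.073 tau6 -0.1582 [-0.2 -0.5  3.4]
23.95 Mz 0.118 tau6 -0.1465 [-1.1 -0.8  4. ]
24.05 Mz 0.084 tau6 -0.1343 [-0.6  0.4  4.3]
24.15 Mz 0.069 tau6 -0.1355 [-1.4 -0.8  5. ]
24.25 Mz 0.120 tau6 -0.1356 [-1.  -0.1  5.1]
24.35 Mz 0.091 tau6 -0.1355 [-1.5 -1.2  5. ]
24.45 Mz 0.142 tau6 -0.1354 [-1.5 -1.3  5.9]
24.55 Mz 0.113 tau6 -0.1354 [-1.2 -0.8  5.6]
24.65 Mz 0.027 tau6 -0.1354 [-0.6 -0.6  5.2]
```

Torque on the move is about 0.09 N m and tau6 is dead constant over the last 9°, so the ratchet is slipping on the clamped link. From the onset estimate (vertical-force and torque trend, about 185–210° of turning), slip so far is about 25–50°, and at most about 85°. I'll add 18° to land near 60°, then let go and rise.

```bash
python3 -m inch '[{"hand":-1,"slide":[0,0,0],"turn":-3},{"hand":-1,"slide":[0,0,0],"turn":-6},{"hand":-1,"slide":[0,0,0],"turn":-9},{"hand":-1,"slide":[0,0,0],"turn":-12},{"hand":-1,"slide":[0,0,0],"turn":-15},{"hand":-1,"slide":[0,0,0],"turn":-18}]' >/dev/null; python3 q3.py
python3 -m inch '[{"hand":0,"slide":[0,0,0],"turn":-18},{"hand":1,"slide":[0,0,0],"turn":0},{"hand":1,"slide":[0,0,0],"turn":0},{"hand":1,"slide":[0,0,0],"turn":0},{"hand":1,"slide":[0,0,0],"turn":0},{"hand":1,"slide":[0,0,2],"turn":0},{"hand":1,"slide":[0,0,6],"turn":0},{"hand":1,"slide":[0,0,10],"turn":0},{"hand":1,"slide":[0,-4,12],"turn":0},{"hand":1,"slide":[0,-9,12],"turn":0},{"hand":1,"slide":[0,-14,12],"turn":0},{"hand":1,"slide":[0,-18,12],"turn":0}]'
```

```text
25.25 Mz 0.057 tau6 -0.3508 [-1.2 -0.5  4.7]
t: 26.45
ee_pos: [0.5541, 0.0683, 0.2277]
eef_rot: [[0.982, -0.19, 0.001], [-0.19, -0.982, -0.001], [0.001, 0.001, -1.0]]
force: [0.2, -0.3, -0.1]
opening: 0.0853
```

Slip of mine: the first row of the release repeated turn -18, so the opening hand swung up to 8.6° clockwise and back while letting go. Final look at the link and scene.

Run:
```python
from h import *
a=env.capture("scene");b=env.capture("top");w=env.capture("wrist")
for n,i in(("s",a),("t",b),("w",w)): cv2.imwrite(f"pics/f_{n}.png",i)
H=np.zeros((580,800,3),np.uint8)
H[:320,:520]=cv2.resize(a[165:245,335:465],None,fx=4,fy=4,interpolation=cv2.INTER_CUBIC)
H[325:325+250,:340]=cv2.resize(b,(340,250));H[325:575,345:678]=cv2.resize(a,(333,250));H[:200,525:795]=cv2.resize(w,(270,200))
B=cv2.resize(b[150:220,85:195],None,fx=2.4,fy=2.4,interpolation=cv2.INTER_CUBIC);H[205:205+B.shape[0]-50,525:525+B.shape[1]]=B[:-50]
cv2.imwrite("pics/f.png",H); print(env.get_obs()["t"])
```

```text
26.6
```

View pics/f.png

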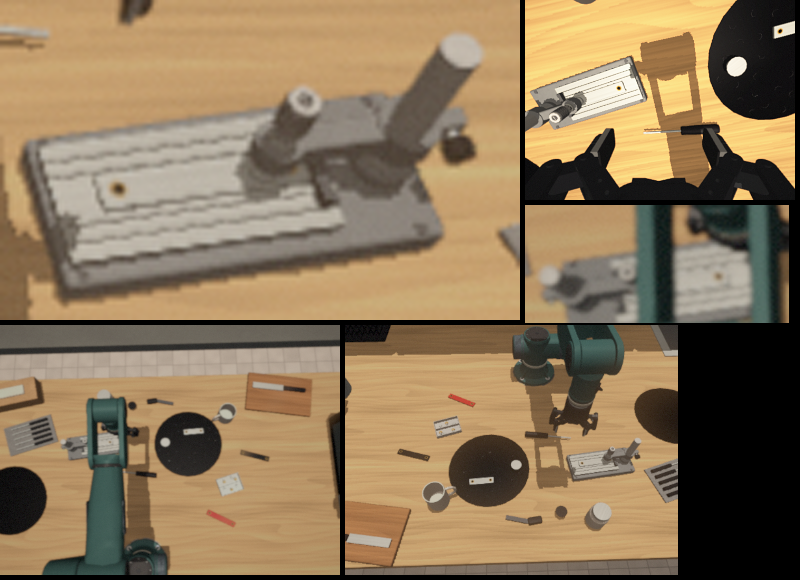

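The link lies along the table between the grooves, with its rear bush at scene (364.4,211.9). Everything else is where it was. I'll compare the bush with where it must be, then hand in.

Run:
```python
from h import *
p=ray("scene",(364.0,211.6),.04);t=np.radians(97.0);d=p[:2]-[.5545,.2512]
print("bush in stand x,y",(np.cos(t)*d[0]+np.sin(t)*d[1]).round(4),(-np.sin(t)*d[0]+np.cos(t)*d[1]).round(4),"want -0.098,0")
o=env.get_obs();print(o["t"],o["force"])
env.job_done()
```

```text
bush in stand x,y -0.0993 0.0015 want -0.098,0
26.6 [-0.43077437  1.06293983 -0.54066711]
the job is handed in; nothing more can be done
```

I handed the job in at 26.6 s. The link lies flat on the stand with its end at the stop, and the ratchet was slipping on it before I let go. The exact slip angle is an estimate.

**Link:** I slid it under the spindle until it stopped dead against the back stop at about 7 N, and the stop edge was square in the wrist picture. In the last check the rear bush sat at stand (-0.099, 0.0015) against (-0.098, 0) wanted, which is within camera accuracy. The other objects look undisturbed.

**Ratchet:** I turned the thimble clockwise about 245° in all. While turning slowly, the torque averaged about 0.09 N m and stayed flat, which is the ratchet slipping rather than free turning.

**Checks that were unclear or went wrong:**
- **Slip angle:** I could not see when slipping began, because the torque readings were noisy and the holding torque had an odd sign. I estimate 45–75° of slip, so near the sixth of a turn asked for. The worst case is about 115°, just under the third-of-a-turn limit.
- **Release:** A typing slip made the opening hand swing up to 8.6° clockwise and back as it let go. It probably no longer gripped by then, and the worst case above allows for it.
- **Clamping:** I did not test again after release that the link was still clamped.

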